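Load the tube mixer and clear the bench for the run

TASK

Get the bench ready for a mixing run: press every sample tube that lies about sideways into a free pair of spring clips on the mixer, so that both clips hold its glass and it lies fully down on the rails (cap at either end), and sort the rest, every marker pen lying into the narrow steel tray and every slide carton into the wider white bin, down on the floor of the bin. Only when all tubes are clipped in, push the mixer's lever over to its far, on side and leave it there.

Things in the scene. Friction and masses are not known exactly. Their poses are not given: they have to be found in the camera images.
- mixer: tube mixer fixed to the bench, 126 x 270 mm in plan. Origin on the bench, about mid-unit; x away from its vented front, y to its left. White housing (x -60..60, y -67..122, top 30 mm high) with two aluminium rails along y at x = -29 and +29 mm, 10 mm wide, tops 46 mm above the bench; between them a trough 48 mm wide, floor 30 mm above the bench. Four places 45 mm apart, see place_0
- pen_tray: fixed bright steel tray for pens, the narrower one: 86 (x) x 166 (y) x 30 mm high outside, walls and floor 4 mm. Origin: on the bench under its centre
- pack_bin: fixed white plastic bin for slide cartons, the wider one: 120 (x) x 166 (y) x 30 mm high outside, walls and floor 4 mm. Origin: on the bench under its centre
- start_lever (a joint): start lever of the mixer, at its right end: 0 = off, leaning towards the mixer's front (-x of the mixer); 1.0 rad = on, leaning to +x. It stays where it is left (about 1.5 N at the ball moves it)
- start_lever_tip (a point): centre of the lever's black ball, 26 mm in diameter, on a 10 mm rod; 45 mm from the hinge, which runs along the mixer's y at mixer x 0, y -105 mm, 32 mm above the bench; the ball is about 71 mm above the bench when off or on; the block round the hinge is 70 x 50 mm and 35 mm high
- place_0 (a point): mixer place 0 (mixer y -40 mm): axis point of a fully seated tube midway between its two clips, 52.5 mm high; axes as the mixer's. At each place one C-shaped spring clip 8 mm wide, open upwards, per rail: they hold a tube lying along x. Lips 18 mm apart at 20 mm above the rail, 8 mm at the throat; a tube pushed down (4 to 8 N in all) snaps through and is held; out takes 12 N
- place_1 (a point): mixer place 1 (mixer y 5 mm): axis point of a fully seated tube midway between its two clips, 52.5 mm high; axes as the mixer's
- place_2 (a point): mixer place 2 (mixer y 50 mm): axis point of a fully seated tube midway between its two clips, 52.5 mm high; axes as the mixer's
- place_3 (a point): mixer place 3 (mixer y 95 mm): axis point of a fully seated tube midway between its two clips, 52.5 mm high; axes as the mixer's
- tube_0: capped sample tube, 100 mm long, 12 g, lying on the bench (may be absent): glass 13 mm in diameter for 0..80 mm along its z, cap 16 mm in diameter for 80..100 mm. Origin: centre of the round glass end; z runs along the tube to the cap. It can roll
- tube_0_mid (a point): point on the axis of tube_0, halfway along its glass (40 mm from the glass end)
- tube_1: capped sample tube, 100 mm long, 12 g, lying on the bench (may be absent): glass 13 mm in diameter for 0..80 mm along its z, cap 16 mm in diameter for 80..100 mm. Origin: centre of the round glass end; z runs along the tube to the cap. It can roll
- tube_1_mid (a point): point on the axis of tube_1, halfway along its glass (40 mm from the glass end)
- tube_2: capped sample tube, 100 mm long, 12 g, lying on the bench (may be absent): glass 13 mm in diameter for 0..80 mm along its z, cap 16 mm in diameter for 80..100 mm. Origin: centre of the round glass end; z runs along the tube to the cap. It can roll
- tube_2_mid (a point): point on the axis of tube_2, halfway along its glass (40 mm from the glass end)
- tube_3: capped sample tube, 100 mm long, 12 g, lying on the bench (may be absent): glass 13 mm in diameter for 0..80 mm along its z, cap 16 mm in diameter for 80..100 mm. Origin: centre of the round glass end; z runs along the tube to the cap. It can roll
- tube_3_mid (a point): point on the axis of tube_3, halfway along its glass (40 mm from the glass end)
- marker_1: marker pen lying down, 12 x 120 x 13 mm, 12 g (may be absent). Origin: centre of its underside; y along the pen
- marker_2: marker pen lying down, 12 x 120 x 13 mm, 12 g (may be absent). Origin: centre of its underside; y along the pen
- pack_1: small carton of microscope slides standing on its long narrow side, 32 (x) x 82 (y) x 54 mm (z), 0.15 to 0.32 kg (may be absent). Origin: centre of its underside
- pack_2: small carton of microscope slides standing on its long narrow side, 32 (x) x 82 (y) x 54 mm (z), 0.15 to 0.32 kg (may be absent). Origin: centre of its underside

How it is judged:
On the way, in this order (a step that is already met when the one before it is completed fails the run):
1. every tube present is snapped into a pair of clips, down on the rails (x of tube_0_mid in the frame of mixer between -0.012 and 0.012 m and z of tube_0_mid in the frame of mixer between 0.049 and 0.056 m and (y of tube_0_mid in the frame of mixer between -0.044 and -0.036 m or y of tube_0_mid in the frame of mixer between 0.001 and 0.009 m or y of tube_0_mid in the frame of mixer between 0.046 and 0.054 m or y of tube_0_mid in the frame of mixer between 0.091 and 0.099 m) and angle between the z axis of each of tube_0, tube_1, tube_2, tube_3 and the x axis of mixer, either way round below 0.08 rad and x of tube_1_mid in the frame of mixer between -0.012 and 0.012 m and z of tube_1_mid in the frame of mixer between 0.049 and 0.056 m and (y of tube_1_mid in the frame of mixer between -0.044 and -0.036 m or y of tube_1_mid in the frame of mixer between 0.001 and 0.009 m or y of tube_1_mid in the frame of mixer between 0.046 and 0.054 m or y of tube_1_mid in the frame of mixer between 0.091 and 0.099 m) and x of tube_2_mid in the frame of mixer between -0.012 and 0.012 m and z of tube_2_mid in the frame of mixer between 0.049 and 0.056 m and (y of tube_2_mid in the frame of mixer between -0.044 and -0.036 m or y of tube_2_mid in the frame of mixer between 0.001 and 0.009 m or y of tube_2_mid in the frame of mixer between 0.046 and 0.054 m or y of tube_2_mid in the frame of mixer between 0.091 and 0.099 m) and x of tube_3_mid in the frame of mixer between -0.012 and 0.012 m and z of tube_3_mid in the frame of mixer between 0.049 and 0.056 m and (y of tube_3_mid in the frame of mixer between -0.044 and -0.036 m or y of tube_3_mid in the frame of mixer between 0.001 and 0.009 m or y of tube_3_mid in the frame of mixer between 0.046 and 0.054 m or y of tube_3_mid in the frame of mixer between 0.091 and 0.099 m)), for 0.2 s.
2. then the start lever is pushed over to on (value of joint start_lever above 0.85 rad), for 0.2 s.
At the end, for the whole second after the job is handed in: Each tube in a clip pair: mid-glass within 12 mm along, 4 mm across, 3.5 mm in height of a place, within 0.08 rad; each marker in the steel tray (underside under 28 mm high) and each carton in the white bin (underside under 30 mm), centres inside; lever above 0.85 rad; all released, at rest (all of step 1 and value of joint start_lever above 0.85 rad and x of marker_1 in the frame of pen_tray between -0.039 and 0.039 m and y of marker_1 in the frame of pen_tray between -0.06 and 0.06 m and z of marker_1 in the frame of pen_tray between 0 and 0.028 m and x of marker_2 in the frame of pen_tray between -0.039 and 0.039 m and y of marker_2 in the frame of pen_tray between -0.06 and 0.06 m and z of marker_2 in the frame of pen_tray between 0 and 0.028 m and x of pack_1 in the frame of pack_bin between -0.045 and 0.045 m and y of pack_1 in the frame of pack_bin between -0.068 and 0.068 m and z of pack_1 in the frame of pack_bin between 0 and 0.03 m and x of pack_2 in the frame of pack_bin between -0.045 and 0.045 m and y of pack_2 in the frame of pack_bin between -0.068 and 0.068 m and z of pack_2 in the frame of pack_bin between 0 and 0.03 m and linear speed of each of tube_0, tube_1, tube_2, tube_3, marker_1, marker_2, pack_1, pack_2 below 0.03 m/s and contact force between each of tube_0, tube_1, tube_2, tube_3, marker_1, marker_2, pack_1, pack_2 and the fingers below 0.05 N); the robot touches nothing.
Of tube_0, tube_1, tube_2, tube_3 only 3 to 4 are there at a start; the rules pass over those that are not, and their reading is None.
Of marker_1, marker_2 only 1 to 2 are there at a start; the rules pass over those that are not, and their reading is None.
Of pack_1, pack_2 only 1 to 2 are there at a start; the rules pass over those that are not, and their reading is None.
At some moment in a run one of marker_1, marker_2, pack_1, pack_2 may be knocked a few centimetres aside while the robot is not near it.
Once in a run the grip may slacken for a moment while it holds something.
It also fails if it takes over 210 s, if anything falls off the work surface, if the arm or the gripper's body presses on something with over 40 N, if the wrist force passes 120 N, or if a joint passes its speed limit or range.

ROBOT

A 6-joint arm with a two-finger parallel gripper is mounted at the origin on a cart in front of the work surface, level with it; the furniture and walls round the work are solid. World frame = base frame: x ahead of the robot, y to its left, z up, the work surface at z = 0. Lengths are in m, angles in rad, forces in N, time in s.
With the tool pointing down it reaches from about 0.275 to 0.875 m from the base axis. Payload 12.5 kg.
Tool frame: the origin (TCP) lies on the centre line of the jaws, within the pads' length; the fingertips stand r.finger_overhang ahead of it and the grasp point (between the pads) lies 3 mm ahead of it (r.finger_overhang is the distance from the TCP to the fingertips, in m); z points along the fingers, y is the direction in which the jaws open and shut (so a half turn about z gives the same grasp; the last joint's range is limited). The gripper opens to 85 mm and grips with 20 to 120 N. Pads are 22 mm wide; open, the fingers measure 114 mm over their backs; the gripper's body (76 mm by 85 mm) begins 54 mm behind the grasp point. The pads swing forward as they close: fully open they stand 13 mm farther back than shut.
Start: joints at [-1.3, 0.351, 1.652, -0, 1.139, -0.085], TCP at [0.192, -0.516, 0.253] pointing down, gripper open.
Joint ranges: [-2.75, 2.75], [-0.79, 2.1], [0.01, 2.65], [-1.57, 4.71], [0.07, 3.14], [-2.87, 2.87]. Speed limits (rad/s): [2.22, 2.22, 2.79, 3.14, 3.14, 3.14].

INTERFACE

Orientations are given as a unit quaternion [x, y, z, w].
In Python, from cell import r, optics gives the robot as it stands. The module is installed in compiled form; this text tells all that it offers. Calls block until the motion is done:
- r.move_to(position, orientation): joint-space move of the TCP to a pose.
- r.move_linear(position, rot=None, vel=0.15): straight line of the TCP; rot=None keeps the orientation; vel is the mean speed in m/s.
- r.set_joints(angles): joint-space move.
- r.set_gripper(opening, squeeze=None): opening from 0.0 (shut) to 1.0 (fully open); squeeze is the grip in N (None keeps the last); returns when the fingers have stopped.
- r.sleep(seconds).
- r.inverse_kinematics(position, orientation): joint angles nearest the present ones, or None.
- optics.get_image(name): name is "scene" or "side" or "wrist"; returns a dict with "pixels" (384x512x3 uint8, red, green, blue), "depth" (384x512 float32, m along the optical axis (not along the pixel's ray), 0 where there is no reading), "fx", "fy", "cx", "cy" (pixels), "camera_from_world" (4x4, takes a point from world to camera coordinates); the wrist camera has in their place "mount" (4x4, takes a point from camera to tool coordinates, whose origin is the TCP and whose axes are the flange's). Camera axes: x right, y down, z forward; pixel columns grow to the right and rows downward; lengths in m; the calibration is good to about 2 mm. A picture is of the moment at which its call begins: read the wrist's pose just before it.
A pose or a line that the arm cannot do raises r.PlanningError and nothing moves.
- r.hand_in(): hands the job in, once; it reports no verdict.
Readings, each from a call of its own:
- r.current_t(): time.
- r.current_q(): joint angles.
- r.current_qvel(): joint speeds.
- r.current_effort(): joint torques, N m.
- r.current_tool_pos(): TCP position.
- r.current_ee_rot(): TCP orientation.
- r.current_contact_force(): force on the tool from outside, world axes, zero at the start.
- r.current_torque(): the same for the moment, N m.
- r.current_opening(): opening from 0.0 (shut) to 1.0 (fully open).
Only numpy, scipy, OpenCV 4.12 (cv2) and the standard library are available. Lean on these libraries where they do the work, as an engineer would, in place of code of your own. Each camera call takes 0.05 s, during which the arm holds its last target. There are 200 camera calls.

## Working session

There is one attempt and no reset: what is moved stays moved. The work goes in short steps, each a Python script; the robot and the scene stay as the last script left them, time stands still between calls to the robot, and variables do not carry over. Pictures are saved under pics/ and viewed, about 12 in all and at most 16, crops included, and the job is handed in when it is done.

```bash
mkdir -p pics
cat > h.py <<'E'
import numpy as np, cv2
from cell import r, optics
from scipy.spatial.transform import Rotation as R
def world_T(im, tp=None):
    if "camera_from_world" in im: return np.linalg.inv(np.array(im["camera_from_world"]))
    T=np.eye(4); T[:3,:3]=R.from_quat(tp[1]).as_matrix(); T[:3,3]=tp[0]
    return T@np.array(im["mount"])
def grab(name):
    tp=(np.array(r.current_tool_pos()),np.array(r.current_ee_rot()))
    im=optics.get_image(name); im["T"]=world_T(im,tp); return im
def cloud(im):
    d=im["depth"]; v,u=np.mgrid[0:d.shape[0],0:d.shape[1]]
    P=np.stack([(u-im["cx"])/im["fx"]*d,(v-im["cy"])/im["fy"]*d,d],-1)
    W=P@im["T"][:3,:3].T+im["T"][:3,3]; W[d==0]=np.nan; return W
def ray(im,u,v,z):
    d=im["T"][:3,:3]@np.array([(u-im["cx"])/im["fx"],(v-im["cy"])/im["fy"],1]); o=im["T"][:3,3]
    return o+d*(z-o[2])/d[2]
def save(im,fn): cv2.imwrite("pics/"+fn,cv2.cvtColor(im["pixels"],cv2.COLOR_RGB2BGR))
def down(yaw): # jaw (tool y) direction at angle yaw from world... tool x at yaw
    return (R.from_euler("z",yaw)*R.from_euler("x",np.pi)).as_quat()
E
python3 - <<'E'
from h import *
print(r.current_t(), r.current_tool_pos(), r.current_ee_rot(), r.finger_overhang, R.from_quat(r.current_ee_rot()).as_matrix().round(2).tolist())
for n in ("scene","side","wrist"):
    im=grab(n); save(im,n+"0.png"); print(n,im["T"].round(3).tolist(),im["fx"])
E
```

```text
0.0 [ 0.19152334 -0.51525221  0.25274315] [ 9.84218895e-01  1.76954286e-01 -5.44828708e-05 -5.86606348e-04] 0.022 [[0.94, 0.35, -0.0], [0.35, -0.94, 0.0], [0.0, -0.0, -1.0]]
scene [[0.664, -0.582, 0.468, -0.12], [-0.747, -0.526, 0.406, -0.539], [0.01, -0.62, -0.785, 1.106], [0.0, 0.0, 0.0, 1.0]] 399.14362812789784
side [[0.955, -0.124, 0.269, 0.205], [-0.296, -0.379, 0.877, -1.013], [-0.007, -0.917, -0.399, 0.524], [0.0, 0.0, 0.0, 1.0]] 454.9093184732745
wrist [[0.349, -0.905, -0.245, 0.254], [-0.937, -0.337, -0.09, -0.493], [-0.001, 0.261, -0.965, 0.372], [0.0, 0.0, 0.0, 1.0]] 294.49961437745793
```

View pics/scene0.png

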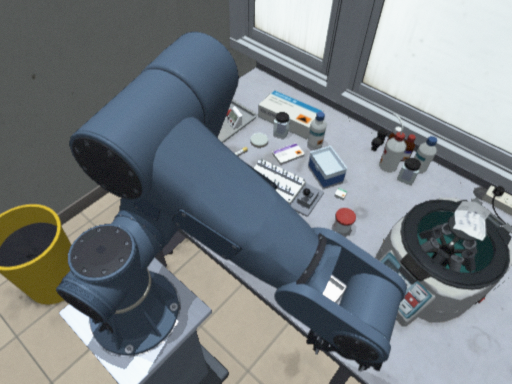

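View pics/side0.png

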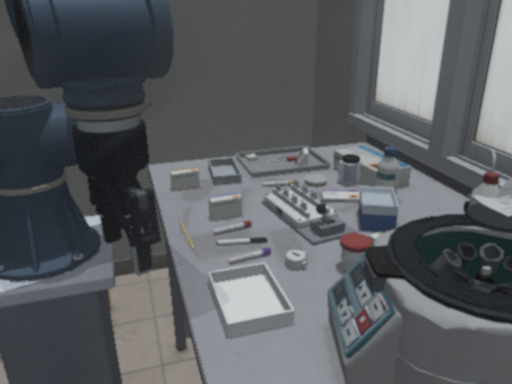

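The side view shows the white bin (250,295), two cartons (185,178), (225,205), the mixer (300,210), a narrow tray (224,170) and pens or tubes near (240,240). The arm hides most of it from the scene camera, so I'll look from above with the wrist camera.

Run:
```python
from h import *
import pickle
ims=[]
for i,(x,y) in enumerate([(0.40,-0.22),(0.42,0.22)]):
    for z in (0.5,0.45,0.4):
        try: r.move_to([x,y,z],down(0)); break
        except r.PlanningError as e: print(e)
    im=grab("wrist"); save(im,f"w{i}.png"); ims.append(im); print(z,r.current_q(),r.current_t())
pickle.dump(ims,open("w.pkl","wb"))
cv2.imwrite("pics/w01.png",np.vstack([cv2.imread("pics/w1.png"),cv2.imread("pics/w0.png")])[:, :])
# ortho rectified mosaic 2 mm/px onto z=0.01 : rows = x (far up), cols= y (left=+y)
s=500; xs=np.arange(0.95,0.15,-1/s); ys=np.arange(0.6,-0.6,-1/s)
X,Y=np.meshgrid(xs,ys,indexing="ij"); out=np.zeros(X.shape+(3,),np.uint8)
for im in ims:
    Ti=np.linalg.inv(im["T"]); P=np.stack([X,Y,0*X+0.01],-1)@Ti[:3,:3].T+Ti[:3,3]
    u=(P[...,0]/P[...,2]*im["fx"]+im["cx"]).astype(np.float32); v=(P[...,1]/P[...,2]*im["fy"]+im["cy"]).astype(np.float32)
    u[P[...,2]<0]=-1
    w=cv2.remap(im["pixels"],u,v,cv2.INTER_LINEAR); out=np.where(out.any(-1,keepdims=True)&(Y<0)[...,None],out,np.where(w.any(-1,keepdims=True),w,out))
cv2.imwrite("pics/mos.png",cv2.cvtColor(out,cv2.COLOR_RGB2BGR)); print(out.shape)
```

```text
0.5 [-6.06040856e-01  3.05780714e-02  1.45565263e+00 -1.25411908e-04
  1.65660066e+00  9.65395119e-01] 1.8083
0.5 [ 3.82594413e-01  6.60998066e-02  1.41672267e+00 -1.24265336e-04
  1.65886557e+00  1.95455216e+00] 3.475
(400, 600, 3)
```

View pics/mos.png

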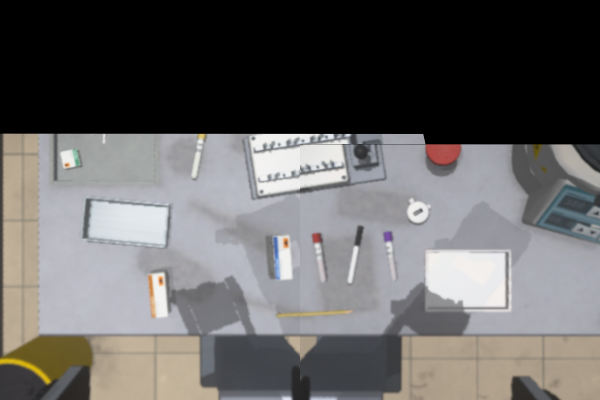

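The mosaic shows the steel tray (127,223), bin (467,280), cartons (158,295) and (282,257), red- and purple-capped items (319,257) and (390,255), a black-capped pen (355,255), a yellow-capped item (198,155) and the mixer (310,165). The far part is still missing.

Run:
```python
from h import *
import pickle
ims=[]
for i,(x,y) in enumerate([(0.60,0.2),(0.60,-0.15)]):
    for z in (0.45,0.4,0.35,0.3):
        try: r.move_to([x,y,z],down(0)); break
        except r.PlanningError as e: print(e)
    im=grab("wrist"); save(im,f"wf{i}.png"); ims.append(im); print(z,r.current_t())
pickle.dump(ims,open("wf.pkl","wb"))
cv2.imwrite("pics/wf.png",np.hstack([cv2.rotate(cv2.imread(f"pics/wf{i}.png"),cv2.ROTATE_180) for i in (0,1)])[:, :])
cv2.imwrite("pics/wfs.png",cv2.resize(cv2.imread("pics/wf.png"),(800,300),interpolation=cv2.INTER_AREA))
```

```text
0.45 4.3
0.45 5.6667
```

View pics/wfs.png

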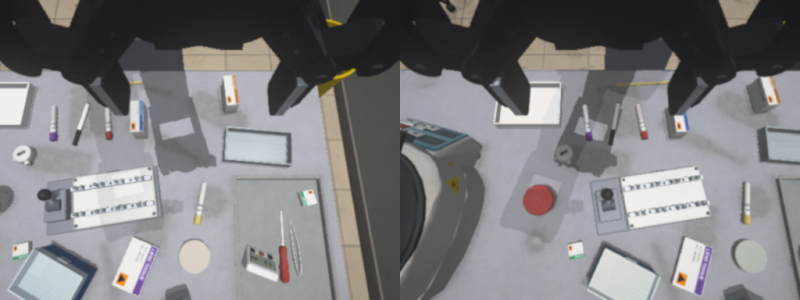

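Flipped by 180°, the left half shows purple tube (54,122), black pen (81,123), red tube (108,122), blue and orange cartons, tray (257,146), yellow-ended item (201,203), and mixer with lever ball at (45,195). Next I'll measure them all from depth.

```bash
cat >> h.py <<'E'
def comps(im,zlo,zhi,box=None,amin=40):
    """connected blobs of cloud heights -> list of (n, cx,cy, zmed, zmax, rect)"""
    W=cloud(im); m=(W[...,2]>zlo)&(W[...,2]<zhi)
    if box: m&=(W[...,0]>box[0])&(W[...,0]<box[1])&(W[...,1]>box[2])&(W[...,1]<box[3])
    n,l,st,_=cv2.connectedComponentsWithStats(m.astype(np.uint8),connectivity=4); o=[]
    for i in range(1,n):
        if st[i,4]<amin: continue
        p=W[l==i]; rc=cv2.minAreaRect((p[:,:2]*1000).astype(np.float32))
        c=im["pixels"][l==i].mean(0).astype(int)
        o.append((st[i,4],np.round(rc[0],1).tolist(),np.round(rc[1],1).tolist(),round(rc[2],1),np.round(np.percentile(p[:,2],[5,50,95])*1000,1).tolist(),c.tolist(),l==i,W))
    return o
E
python3 - <<'E'
from h import *
import pickle
for f in ("w","wf"):
  for k,im in enumerate(pickle.load(open(f+".pkl","rb"))):
    W=cloud(im); b=(np.abs(W[...,2])<0.006); print(f,k,"bench z med",np.median(W[b][:,2]).round(4),W[b][:,2].std().round(4))
    for o in comps(im,0.005,0.09,(0.22,0.85,-0.45,0.55)): print(*o[:6])
E
```

```text
w 0 bench z med -0.0007 0.0015
355 [628.4, 206.8] [13.8, 71.8] 78.9 [6.2, 11.5, 14.1] [162, 165, 160]
7970 [617.6, -31.4] [97.0, 269.0] 7.6 [8.2, 29.2, 58.4] [176, 178, 180]
937 [625.5, -279.2] [63.8, 38.1] 89.6 [25.2, 64.4, 66.2] [156, 78, 74]
1044 [608.6, -429.5] [102.0, 15.9] 16.0 [15.3, 51.8, 85.2] [85, 85, 86]
524 [523.5, -443.5] [12.7, 57.2] 89.7 [23.9, 62.7, 87.4] [94, 95, 97]
503 [525.9, -232.7] [46.6, 45.1] 71.7 [17.9, 24.7, 26.8] [209, 208, 209]
523 [497.9, 266.2] [18.8, 84.5] 73.8 [6.9, 19.5, 29.3] [85, 89, 91]
326 [440.1, -108.1] [11.0, 119.0] 79.2 [6.4, 9.6, 12.5] [159, 160, 161]
343 [437.6, -180.6] [100.0, 16.5] 9.0 [8.4, 12.1, 15.7] [170, 162, 180]
355 [434.7, -38.3] [98.6, 16.5] 9.7 [8.3, 12.3, 16.4] [176, 157, 159]
1185 [438.6, 48.8] [82.1, 33.0] 4.1 [12.1, 52.8, 55.0] [160, 162, 168]
1061 [391.3, -331.3] [165.9, 120.2] 90.0 [6.6, 27.2, 30.3] [173, 172, 173]
1093 [368.0, 279.2] [82.3, 32.6] 5.4 [8.8, 39.1, 54.5] [130, 129, 126]
w 1 bench z med -0.0006 0.0017
1314 [631.3, 390.4] [216.3, 103.6] 89.9 [10.6, 20.5, 22.5] [150, 153, 151]
397 [638.6, 204.6] [16.5, 90.9] 80.
[... 3117 characters left out ...]
79.1] [64.4, 64.8] 46.9 [60.8, 64.6, 66.1] [148, 76, 73]
478 [526.4, -233.3] [46.3, 45.1] 71.4 [14.2, 24.8, 26.4] [111, 110, 111]
937 [502.8, 314.2] [102.4, 87.2] 84.4 [6.5, 20.8, 29.8] [104, 108, 111]
695 [524.8, -443.4] [12.9, 57.1] 89.8 [24.3, 60.5, 87.0] [95, 95, 97]
294 [440.3, -108.2] [11.3, 119.4] 79.4 [6.3, 9.7, 12.3] [110, 110, 112]
309 [438.8, -178.8] [99.2, 16.4] 7.0 [8.4, 12.3, 15.7] [148, 143, 158]
319 [434.7, -36.9] [100.5, 16.4] 7.5 [8.1, 12.5, 16.1] [173, 153, 155]
725 [439.2, 48.5] [82.3, 31.9] 4.3 [9.0, 49.9, 54.8] [146, 145, 149]
1184 [391.7, -331.1] [121.3, 166.2] 0.0 [6.2, 22.1, 30.0] [160, 158, 159]
1387 [368.9, 280.0] [82.3, 34.3] 5.1 [10.0, 46.4, 54.9] [144, 137, 129]
```

Found: three tubes (100 x 16 mm), one marker (120 x 12 mm), two cartons, tray 166 x 86 and bin 166 x 120, all matching the given sizes. Next is a closer, two-way look at the mixer clips to fix its frame.

Run:
```python
from h import *
import pickle
yaw=0.152; c0=np.array([0.6347,-0.027]); A=np.array([[np.cos(yaw),-np.sin(yaw)],[np.sin(yaw),np.cos(yaw)]])
ims=[]
for i,yw in enumerate((yaw,yaw-np.pi,yaw+np.pi)):
    off=0.045*np.array([np.cos(yw),np.sin(yw)])
    try: r.move_to([*(c0+off),0.30],down(yw))
    except r.PlanningError as e: print(i,e); continue
    im=grab("wrist"); save(im,f"m{i}.png"); ims.append(im)
    W=cloud(im); L=(W[...,:2]-c0)@A; z=W[...,2]
    m=(z>0.052)&(z<0.072)&(np.abs(L[...,0])<0.05)&(np.abs(L[...,1])<0.14)
    n,l,st,_=cv2.connectedComponentsWithStats(m.astype(np.uint8))
    for k in range(1,n):
        if st[k,4]>25:
            p=L[l==k]*1000; q=z[l==k]; print(i,st[k,4],((p.min(0)+p.max(0))/2).round(1),np.ptp(p,0).round(1),q.max().round(4))
    m=((z>0.024)&(z<0.034)&(np.abs(L[...,0])<0.08)&(np.abs(L[...,1])<0.16)).astype(np.uint8)
    n,l,st,_=cv2.connectedComponentsWithStats(m); k=1+st[1:,4].argmax(); p=(W[l==k][:,:2]*1000).astype(np.float32); print("housing",cv2.minAreaRect(p))
    p=L[m>0]*1000; print("x edges",np.percentile(p[:,0],[1,99]),"y",np.percentile(p[:,1],[1,99]))
    if len(ims)==2: break
print(r.current_t())
cv2.imwrite("pics/m.png",np.hstack([cv2.resize(im["pixels"][...,::-1],(400,300)) for im in ims]))
pickle.dump(ims,open("m.pkl","wb"))
```

```text
0 42 [ 28.7 105.5] [8.3 5.4] 0.0663
0 39 [28.7 92.1] [8.1 5.6] 0.0663
0 42 [28.6 60.7] [7.9 5.4] 0.0665
0 35 [28.8 46.7] [8.1 4.7] 0.0666
0 36 [29.  16.1] [7.8 4.8] 0.0665
0 33 [28.9  2.4] [8.2 5.1] 0.0662
0 35 [ 29.2 -29.3] [7.9 4.9] 0.0663
0 36 [ 29.1 -42.6] [7.8 4.6] 0.0663
0 67 [-12.3 -97. ] [12.4 16.3] 0.072
0 41 [-29.2 105.6] [8.8 5.6] 0.0662
0 35 [-29.2  91.7] [8.4 5.4] 0.0659
0 40 [-29.1  60.6] [8.3 5.9] 0.0669
0 30 [-29.3  46.6] [8.3 3.4] 0.066
0 35 [-28.9  15.5] [7.8 5. ] 0.0669
0 32 [-29.1   1.9] [8.7 4. ] 0.066
0 32 [-28.7 -29.3] [8.1 4.4] 0.067
0 37 [-28.8 -43. ] [8.  4.8] 0.0665
housing ((610.005615234375, 0.88372802734375), (81.46280670166016, 189.62193298339844), 8.836630821228027)
x edges [-58.32694939  59.21153247] y [-120.65237228  122.82647773]
1 38 [-28.7  59.8] [8.1 4.7] 0.0676
1 48 [-28.5 104.6] [8.3 5.9] 0.066
1 36 [-28.5 -43.7] [8.1 4.7] 0.0656
1 36 [-28.5 -30.5] [7.7 5. ] 0.0664
1 36 [-28.5   1.1] [8. 5.] 0.0657
1 35 [-28.7  14.8] [7.9 4.8] 0.0669
1 33 [-28.6  46.5] [7.9 4.9] 0.0675
1 34 [-28.9  90.8] [7.7 4.4] 0.0661
1 34 [ 29.4 -43.7] [8.6 5.6] 0.0665
1 32 [ 29.3 -30.4] [8. 5.] 0.0672
1 37 [29.4  1.2] [8.4 5.2] 0.0662
1 34 [29.4 15. ] [8.  4.2] 0.0664
1 34 [29.5 46. ] [8.3 4.8] 0.067
1 40 [29.4 59.6] [8.4 4.8] 0.0666
1 37 [29.3 91.1] [8.3 5.3] 0.0666
1 45 [ 29.4 104.9] [8.4 5.8] 0.0666
housing ((635.7203979492188, 3.9651718139648438), (53.21232986450195, 189.7637176513672), 9.030365943908691)
x edges [-58.53828038  57.49379694] y [-119.6804882   122.01062643]
9.3083
```

View pics/m.png

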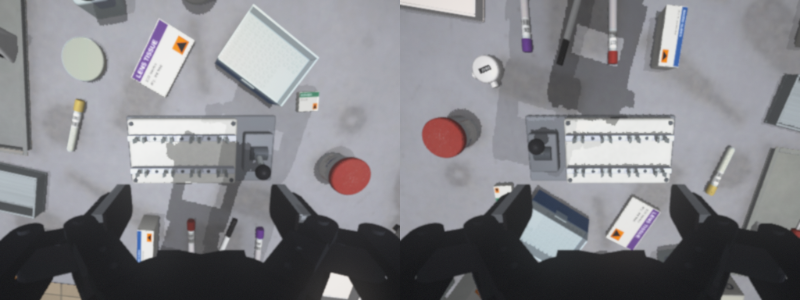

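All eight clips are empty and each pair is clear. The two views, half a turn apart, agree to 1 mm. I'll do the red tube first.

```bash
cat >> h.py <<'E'
MY=0.152; A=np.array([[np.cos(MY),-np.sin(MY)],[np.sin(MY),np.cos(MY)]])
M0=np.array([0.6347,-0.027])+A@np.array([0.0002,0.0034])
PY=[-0.040,0.005,0.050,0.095]
F=lambda: np.round(r.current_contact_force(),1)
def pick(x,y,yaw,z,op=0.5,sq=40,zl=0.14):
    r.move_to([x,y,zl],down(yaw)); r.set_gripper(op)
    r.move_linear([x,y,z],vel=0.12); r.set_gripper(0.0,sq)
    print("grip",round(r.current_opening(),3),F()); r.move_linear([x,y,zl],vel=0.15)
    print("lifted",round(r.current_opening(),3),F())
def tube(cx,cy,deg,place,zp=0.0235):
    a=np.deg2rad(deg); x,y=np.array([cx,cy])-0.010*np.array([np.cos(a),np.sin(a)])
    pick(x,y,a,zp)
    px,py=M0+A@np.array([0,PY[place]])
    r.move_to([px,py,0.14],down(MY)); r.move_linear([px,py,zp+0.068],vel=0.15)
    print("before",round(r.current_opening(),3),F())
    r.move_linear([px,py,zp+0.046-0.001],vel=0.04); r.sleep(0.2); print("seat",r.current_tool_pos().round(4) if hasattr(r.current_tool_pos(),'round') else r.current_tool_pos(),F())
    r.set_gripper(0.32); print("rel",round(r.current_opening(),3),F())
    r.move_linear([px,py,0.15],vel=0.15)
def check():
    """glass heights above the clips, from a view over the mixer"""
    off=0.045*np.array([np.cos(MY),np.sin(MY)]); r.move_to([*(M0+off),0.30],down(MY))
    im=grab("wrist"); W=cloud(im); L=(W[...,:2]-M0)@A; z=W[...,2]
    for k,p in enumerate(PY):
        m=(np.abs(L[...,0])<0.022)&(np.abs(L[...,1]-p)<0.012)&(z>0.045)
        if m.sum()<20: print(k,"empty",m.sum()); continue
        q=L[m]; f=np.polyfit(q[:,0],q[:,1],1); b=(np.abs(L[...,1]-p)<0.012)&(z>0.045)&(z<0.09)&(np.abs(L[...,0])<0.1); fz=np.polyfit(q[:,0],z[m],1)
        print(k,m.sum(),"y off",((q[:,1].min()+q[:,1].max())/2-p).round(4),"ang",f[0].round(3),"top z",np.percentile(z[m],95).round(4),"slope",fz[0].round(3),"x ends",np.percentile(L[b][:,0],[1,99]).round(4))
    return im
E
python3 - <<'E'
from h import *
tube(0.4350,-0.0368,8.4,2)
im=check(); save(im,"c1.png"); print(r.current_t())
E
```

```text
grip 0.131 [-0.9 -0.8  6.3]
lifted 0.131 [ 1.2 -0.  -0.6]
before 0.131 [0.3 0.  1.1]
seat [0.6269 0.0259 0.069 ] [-3.2  1.3 10.4]
rel 0.322 [ 0.5 -0.7  0.5]
0 empty 0
1 empty 0
2 340 y off -0.0001 ang -0.005 top z 0.0586 slope 0.003 x ends [-0.0331  0.0595]
3 empty 0
18.825
```

The red tube is seated: top at 58.6 mm (59 expected), straight and level. Now the other two tubes.

Run:
```python
from h import *
tube(0.4379,-0.1790,8.0,1,0.0245)
tube(0.6426,0.2054,-12.2,3,0.0245)
im=check(); save(im,"c2.png"); print(r.current_t())
W=cloud(im); L=(W[...,:2]-M0)@A
m=(W[...,2]>0.06)&(np.abs(L[...,0])<0.06)&(np.abs(L[...,1]+0.105)<0.03); print("ball",np.median(L[m],0),W[m][:,2].max())
for o in comps(im,0.005,0.09,(0.22,0.6,-0.45,0.55)): print(*o[:6])
```

```text
grip 0.128 [-0.3 -0.1  6.9]
lifted 0.128 [0.1 0.5 0.1]
before 0.131 [ 0.8  0.4 -0.1]
seat [ 0.6337 -0.0186  0.0701] [-3.5  1.3 11.5]
rel 0.32 [ 0.8  0.5 -0.3]
grip 0.131 [-1.7 -0.9  4.9]
lifted 0.129 [0.4 0.  0.5]
before 0.128 [-0.9  0.1  0.7]
seat [0.6201 0.0703 0.0702] [-3.1  0.  13.2]
rel 0.322 [ 0.4 -0.   0.1]
0 empty 0
1 336 y off 0.0005 ang 0.013 top z 0.0589 slope 0.008 x ends [-0.0377  0.0595]
2 335 y off 0.0002 ang 0.0 top z 0.0587 slope 0.006 x ends [-0.0331  0.0595]
3 347 y off -0.0001 ang 0.002 top z 0.0589 slope 0.017 x ends [-0.0367  0.06  ]
33.6167
ball [-0.01791125 -0.10201979] 0.08471242615312241
428 [588.8, 311.6] [21.0, 61.2] 1.7 [6.3, 20.1, 21.9] [139, 140, 140]
1688 [588.4, 17.4] [44.5, 166.1] 7.9 [27.4, 29.7, 59.4] [188, 190, 191]
1757 [502.7, 306.4] [85.6, 87.4] 85.1 [6.7, 19.8, 29.5] [105, 110, 113]
289 [592.2, -117.3] [15.6, 66.3] 0.0 [7.8, 9.4, 30.0] [114, 117, 122]
155 [544.5, -238.0] [45.7, 11.9] 77.8 [8.4, 18.1, 25.0] [161, 160, 162]
1032 [392.2, 282.2] [37.8, 33.2] 4.9 [8.3, 39.7, 54.3] [141, 132, 122]
67 [513.0, -441.0] [8.2, 20.3] 82.0 [14.2, 20.7, 27.0] [100, 99, 101]
101 [439.4, -107.9] [11.1, 30.7] 77.8 [6.0, 9.4, 11.1] [196, 198, 200]
149 [451.4, -271.3] [27.2, 5.0] 80.3 [6.3, 17.4, 28.8] [131, 131, 133]
50 [384.0, -249.3] [3.1, 17.2] 82.6 [7.8, 21.0, 29.4] [130, 129, 131]
```

View pics/c2.png

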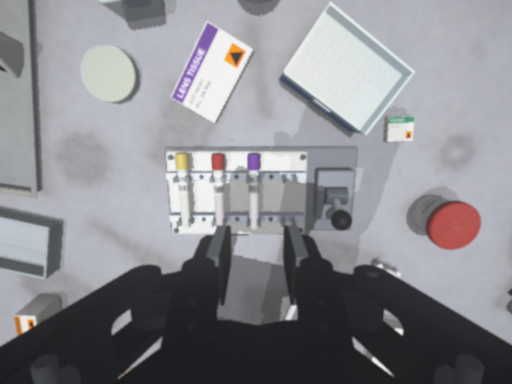

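The view shows three tubes clipped at columns 183, 220 and 254, and the lever still off at (340,218). Before sorting, I'll re-measure the cartons and marker in case one was knocked.

```bash
cat >> h.py <<'E'
def look(x,y,z=0.5):
    r.move_to([x,y,z],down(0)); im=grab("wrist")
    for o in comps(im,0.005,0.09,(0.22,0.57,-0.45,0.55)): print(*o[:6])
    return im
E
python3 - <<'E'
from h import *
look(0.6,0.05,0.42); print(r.current_t())
E
```

```text
233 [565.9, 46.0] [15.5, 102.8] 4.5 [8.6, 28.4, 30.4] [157, 158, 159]
1827 [506.0, 347.5] [167.4, 86.9] 84.6 [6.7, 22.2, 30.0] [114, 119, 122]
600 [526.7, -231.9] [45.4, 45.4] 72.0 [10.8, 24.4, 26.6] [189, 188, 190]
335 [440.8, -107.6] [10.9, 119.7] 79.4 [6.1, 9.6, 12.1] [140, 141, 143]
876 [439.0, 49.2] [82.9, 31.3] 3.9 [20.5, 53.3, 54.9] [151, 151, 154]
2252 [392.0, -331.4] [121.1, 168.9] 0.2 [7.3, 20.3, 29.6] [151, 149, 149]
538 [389.4, 282.4] [41.8, 32.7] 3.2 [8.9, 43.0, 54.5] [147, 135, 125]
34.3417
```

```bash
cat >> h.py <<'E'
def put(x,y,yaw,z,op,zl=0.2):
    r.move_to([x,y,zl],down(yaw)); print("carry",round(r.current_opening(),3)); r.move_linear([x,y,z],vel=0.12)
    print("put",round(r.current_opening(),3),F()); r.set_gripper(op); r.move_linear([x,y,zl],vel=0.2)
E
python3 - <<'E'
from h import *
d=np.deg2rad
pick(0.439,0.0492,d(4),0.032,op=0.75,sq=60,zl=0.2); put(0.392,-0.331-0.038,0,0.038,0.55)
pick(0.4404,-0.1076,d(-10.6),0.0245,op=0.5,sq=40,zl=0.2)
for yw in (-95.3,84.7):
    if r.inverse_kinematics([0.506,0.3478,0.03],down(d(yw))) is not None and r.inverse_kinematics([0.506,0.3478,0.2],down(d(yw))) is not None:
        print(yw); put(0.506,0.3478,d(yw),0.030,0.3); break
im=look(0.55,0.15,0.45); save(im,"s1.png"); print(r.current_t())
E
```

```text
grip 0.354 [-0.5 -0.8  5.4]
lifted 0.354 [-0.4 -0.  -1.6]
carry 0.359
put 0.355 [ 0.5  0.5 -3.1]
grip 0.123 [-1.4 -0.7  5.6]
lifted 0.121 [ 0.5 -1.1 -0.2]
-95.3
carry 0.118
put 0.124 [0.4 0.2 0.4]
274 [561.5, 46.8] [17.2, 103.5] 0.3 [6.5, 28.0, 30.7] [193, 195, 196]
1325 [505.7, 348.0] [166.7, 86.5] 84.8 [6.7, 24.8, 30.1] [143, 148, 152]
591 [526.0, -232.1] [46.3, 44.8] 72.1 [10.0, 24.4, 26.3] [195, 195, 196]
366 [505.0, 347.9] [119.6, 14.1] 85.4 [9.7, 13.6, 16.0] [178, 179, 181]
1592 [391.8, -313.7] [133.9, 121.3] 90.0 [7.1, 19.9, 29.9] [160, 158, 158]
809 [370.9, 281.0] [78.1, 32.1] 4.7 [12.6, 53.0, 54.9] [194, 180, 167]
57.6917
```

View pics/s1.png

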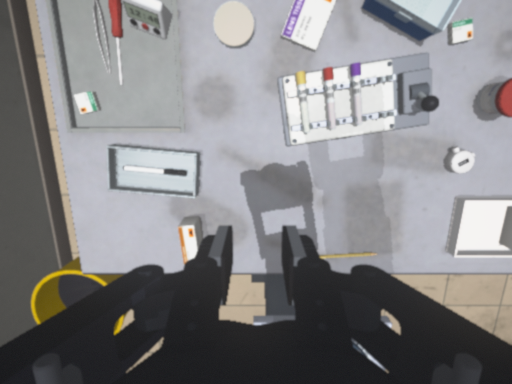

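The marker lies in the tray (155,171) and the first carton is in the bin (505,225). Next come the orange carton, then a check of the bin.

Run:
```python
from h import *
d=np.deg2rad
pick(0.3687,0.2805,d(4.9),0.032,op=0.75,sq=60,zl=0.2); put(0.392,-0.331+0.038,0,0.038,0.55)
im=look(0.5,-0.25,0.45); save(im,"s2.png")
for o in comps(im,0.045,0.09,(0.3,0.48,-0.42,-0.24)): print("bin",*o[:6])
im=check(); print(r.current_t())
```

```text
grip 0.355 [-1.5 -1.1  6.3]
lifted 0.358 [ 0.1  0.3 -3.1]
carry 0.353
put 0.354 [ 0.6 -0.2 -1.9]
361 [561.0, 39.4] [16.0, 112.4] 0.1 [6.2, 27.0, 30.5] [173, 175, 176]
45 [566.2, -448.9] [7.9, 2.8] 28.3 [14.9, 36.4, 75.2] [104, 103, 104]
517 [526.7, -232.8] [46.6, 45.0] 71.0 [18.7, 24.9, 26.6] [229, 228, 229]
534 [523.4, -443.8] [56.8, 12.4] 0.0 [24.9, 63.6, 87.6] [113, 114, 116]
3031 [392.2, -332.3] [119.3, 164.2] 0.0 [8.8, 49.7, 58.6] [173, 170, 170]
bin 779 [392.4, -368.6] [82.3, 31.5] 0.2 [51.4, 57.5, 58.9] [197, 199, 205]
bin 762 [391.8, -293.0] [82.1, 31.0] 0.3 [55.5, 57.5, 59.0] [151, 139, 129]
0 empty 0
1 323 y off 0.0004 ang -0.009 top z 0.0588 slope 0.009 x ends [-0.0375  0.0594]
2 333 y off -0.0001 ang -0.009 top z 0.059 slope 0.004 x ends [-0.0375  0.0595]
3 332 y off -0.0001 ang -0.002 top z 0.0588 slope 0.005 x ends [-0.0363  0.06  ]
69.875
```

View pics/s2.png

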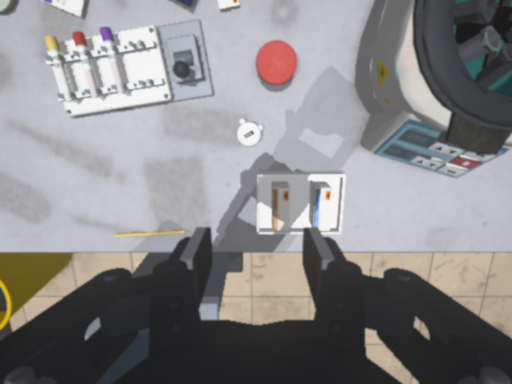

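Both cartons stand on the bin floor at (281,207) and (322,207), tops at 58 mm. All three tubes are still seated. Now the lever.

Run:
```python
from h import *
P=lambda x,z,y=-0.105: [*(M0+A@np.array([x,y])),z]
r.move_to(P(-0.065,0.2),down(MY)); r.set_gripper(0.0)
r.move_linear(P(-0.065,0.083),vel=0.12); print(F())
for x in (-0.03,-0.015,-0.005,0.0):
    r.move_linear(P(x,0.083),vel=0.06); print(x,F())
r.move_linear(P(-0.025,0.083),vel=0.1); r.move_linear(P(-0.04,0.2),vel=0.2)
im=check(); save(im,"l1.png")
W=cloud(im); L=(W[...,:2]-M0)@A
m=(W[...,2]>0.066)&(np.abs(L[...,0])<0.06)&(np.abs(L[...,1]+0.105)<0.03); q=L[m]; print("ball",q.min(0),q.max(0),W[m][:,2].max()); t=q[W[m][:,2]>0.080]; print("ball top at",t.mean(0))
print(r.current_t())
```

```text
[0.6 0.1 0.2]
-0.03 [0.2 0.1 0.2]
-0.015 [ 0.2  0.1 -0.1]
-0.005 [-0.8  0.3 -0.7]
0.0 [-11.2  -1.8   5.3]
0 empty 0
1 337 y off 0.0004 ang 0.017 top z 0.0588 slope 0.01 x ends [-0.0326  0.0594]
2 331 y off 0.0001 ang -0.011 top z 0.0589 slope -0.002 x ends [-0.037   0.0594]
3 338 y off -0.0003 ang -0.005 top z 0.0589 slope 0.009 x ends [-0.0366  0.0599]
ball [ 0.00965895 -0.11566925] [ 0.03451713 -0.09169797] 0.08480566328886419
ball top at [ 0.02213902 -0.10353261]
75.8667
```

View pics/l1.png

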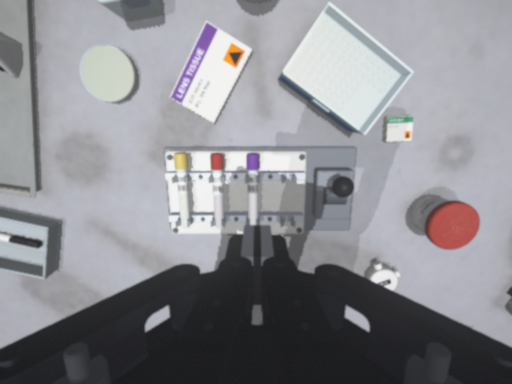

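The lever ball is now at mixer x +22 mm at (342,187), which is fully on. I'll take one last measurement of the bin and tray, then hand in.

Run:
```python
from h import *
im=look(0.55,0.05,0.45); save(im,"f.png")
for o in comps(im,0.045,0.09,(0.3,0.48,-0.42,-0.24)): print("bin",*o[:6])
for o in comps(im,0.009,0.024,(0.47,0.54,0.28,0.42),60): print("tray",*o[:6])
print(r.current_t()); r.sleep(0.5); r.hand_in()
```

```text
255 [561.8, 47.0] [101.6, 15.4] 90.0 [6.6, 28.1, 30.6] [200, 201, 203]
1517 [505.7, 347.8] [167.9, 86.5] 84.9 [7.3, 23.3, 29.9] [127, 132, 136]
568 [526.4, -232.0] [45.9, 45.3] 70.3 [10.9, 24.4, 26.5] [199, 199, 200]
369 [505.2, 350.5] [125.6, 13.6] 84.9 [9.2, 13.5, 16.5] [172, 174, 175]
4530 [391.5, -331.0] [121.3, 167.9] 0.1 [8.0, 30.3, 58.3] [169, 166, 164]
bin 841 [392.5, -292.4] [81.4, 32.4] 0.3 [47.9, 57.2, 59.1] [206, 191, 177]
bin 880 [392.4, -368.4] [82.3, 33.3] 0.6 [48.2, 57.1, 58.8] [180, 182, 190]
tray 351 [506.2, 347.7] [120.1, 11.6] 84.5 [10.5, 13.6, 16.5] [173, 175, 177]
76.7583
the job is handed in; nothing more can be done
```

The bench is ready and the job is handed in, at about 77 s of the 210 s allowed. The hand-in gives no verdict, so the results below are my own camera checks.

I found three tubes, one marker and two cartons. I pressed the tubes into places 1 (purple cap), 2 (red) and 3 (yellow), put the marker in the steel tray and both cartons in the white bin. The lever went over last, after I had checked the tubes.

| Item | Last check | Target |
|---|---|---|
| Tubes | within 0.5 mm across of their places; tops at 58.8–58.9 mm; within 0.02 rad of the mixer's x axis | 4 mm across, top about 59 mm, 0.08 rad |
| Lever | ball at mixer x +22 mm, after about 11 N at the end stop | about +22.5 mm when fully on |
| Marker | flat on the tray floor, within 1 mm of the centre | inside the tray |
| Cartons | on the bin floor, 38 mm either side of the centre | inside the bin |

No check failed or disagreed, and I saw no knocked object or lost grip. The tubes and lever were last measured just after the lever push. Only the marker and cartons were measured again right before hand-in.

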